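Press the plane anvil home in the sprung ring stand

ROBOT

A 6-joint arm with a two-finger parallel gripper is mounted at the origin on a cart in front of the work surface, level with it; the furniture and walls round the work are solid. World frame = base frame: x ahead of the robot, y to its left, z up, the work surface at z = 0. Lengths are in m, angles in degrees, forces in N, time in s.
With the tool pointing down it reaches from about 0.375 to 0.975 m from the base axis. Payload 3.8 kg.
Tool frame: the origin (TCP) lies midway between the tips of the shut fingers; the grasp point (between the pads) lies 19 mm behind it (arm.grasp_offset is the distance from the TCP to the grasp point, in m); x points along the fingers, z is the direction in which the jaws open and shut, and the axes are right-handed (so a half turn about x gives the same grasp; the last joint's range is limited). The gripper opens to 88 mm and grips with 3 to 60 N. Pads are 18 mm wide; open, the fingers measure 123 mm over their backs; the gripper's body (75 mm by 187 mm) begins 45 mm behind the grasp point.
Start: joints at [70.308, 15.12, 91.902, -0, 72.978, -2.114], TCP at [0.204, 0.643, 0.239] pointing down, gripper open.
Joint ranges: [-150.88, 150.88], [-54.13, 125.18], [17.81, 147.31], [-75.09, 255.09], [0, 152.58], [-146.25, 146.25]. Speed limits (degrees/s): [147.25, 147.25, 180, 180, 180, 180].

INTERFACE

Orientations are given as a 3x3 rotation matrix whose columns are the frame's x, y, z axes.
In Python, from rig import arm gives the robot as it stands.
- The arm moves only by the shell command python3 -m pendant 'ROWS' [OPENING] [FORCE]. ROWS is JSON, a list of rows, each a list of 2 entries, a list of its own where there are three numbers: the shift along the tool's x, y, z in mm, then the turn about the tool's x in rad. In form: [[[tx, ty, tz], yaw], ...]. A call has 1 to 5 rows; each row shifts and turns the commanded pose from where the row before left it, along the tool's axes as they then stand; what a row does not reach is not made up. A row lasts 1/12 s, in which the tool goes at most 41.7 mm and 7.16 degrees, less where a joint would pass 70% of its speed; a pose out of reach is approached as far as the arm can. A call with a gripper value outside its range is refused whole. OPENING is the gripper's target within -1 to 1 (shut at 1, half-way at 0, fully open at -1), set as the call begins (- or left out, the last holds). The fingers move at their own pace and stop on an object; FORCE is the grip in N (left out, the last holds). Time passes only in rows, so rows that do not move let the fingers close. It gives the time, the measured TCP pose, the force and the opening at its end, in the units of the state.
- arm.get_state(): the state, without advancing time (a new reading comes with each control period).
- arm.camera(name): name is "scene" or "side" or "wrist"; returns (picture, depth): 384x512x3 uint8, red, green, blue; 384x512 float32, m along the optical axis (not along the pixel's ray), 0 where there is no reading.
- arm.get_calibration(name): a dict with "camera_matrix" (3x3 intrinsics, pixels), "rvec" (rotation vector, rad) and "tvec" (3), from world to camera coordinates, as OpenCV has them; the wrist camera has in their place "mount" (4x4, takes a point from camera to tool coordinates, whose origin is the TCP and whose axes are the tool frame's). Camera axes: x right, y down, z forward; pixel columns grow to the right and rows downward; lengths in m; the calibration is good to about 2 mm. A picture is of the moment at which its call begins: read the wrist's pose just before it. get_calibration takes no time and is no camera call.
- arm.close_job(): hands the job in, once; it reports no verdict.
The state is a dict: "clock": time; "joint_pos": joint angles; "joint_vel": joint speeds; "tau": joint torques, N m; "tcp_pos": TCP position; "orientation": TCP orientation; "force": force on the tool from outside, world axes, zero at the start; "wrist_torque": the same for the moment, N m; "opening": finger opening in m.
Only numpy, scipy, OpenCV 4.12 (cv2) and the standard library are available. Lean on these libraries where they do the work, as an engineer would, in place of code of your own. Each camera call takes 0.05 s, during which the arm holds its last target. There are 200 camera calls.

TASK

Pull open the drawer of the low grey cabinet by its bar handle and take out the round plane anvil with the flat top, leaving the V-notched anvil in the drawer. Set its stem into the sprung ring of the small stand so that the flange sits flat on the ring, then press the anvil down until the ring is fully home on its stop and finish while still holding it pressed down there, pushing on the anvil only, with nothing of the robot on the ring or stand. Do not disturb the weights, loupe, marker and caliper on the bench.

Things in the scene. Friction and masses are not known exactly. Their poses are not given: they have to be found in the camera images.
- cabinet: Low grey cabinet with one drawer, 180 mm deep (its x), 230 mm wide (its y), 90 mm high, fixed to the bench; it is turned some 10 to 24 degrees so that it faces the robot. Origin: centre of its underside; its own -x points out of the front, the way the drawer opens.
- cabinet_drawer0_handle (a point): Grip point at the middle of the drawer's handle: a level steel bar, 11 mm thick, 115 mm long along the cabinet's y, standing with its axis 35 mm off the drawer front (29 mm of free space behind it), 52 mm above the bench and 38 mm below the cabinet's top. Its posts are 49 mm either side of the middle. The point moves with the drawer.
- cabinet_drawer0 (a joint): Drawer slide, m: 0 closed (the start), 0.118 fully open at a stop, moving along the cabinet's -x; it stays where it is left, sliding friction about 1 N. The drawer is 188 mm wide and 135 mm deep inside; above the bench its floor is at 22 mm, its side rims at 68 mm, the top edge of its front panel at 76 mm.
- rack_mid (a point): Middle of the wooden rack on the drawer floor, on its top face (30 mm above the bench), moving with the drawer. The rack is 8 mm thick with two 26 mm through holes 42 mm either side of this point along the cabinet's y, 56 mm behind the inside of the drawer front; fully open, 53 mm in front of the carcass. An anvil's stem stands on the drawer floor in each; the plane anvil may be in either.
- plane_anvil: The plane anvil: plain steel turned part, 36 mm high, 160 g nominal (70 to 140 percent of it). Round stem of 20 mm diameter from its underside to 16 mm up, then a round flange of 40 mm diameter from 16 to 30 mm, flat underneath, then a flat round top of 32 mm diameter at 36 mm. Origin: centre of the stem's underside; z up. Grasp the flange from above; it starts upright in the drawer.
- anvil_shoulder (a point): Centre of the underside of the plane anvil's flange, 16 mm above the anvil's origin on its axis; it comes to lie at ring_seat when the anvil is seated.
- v_anvil: The other anvil in the drawer, to be left there: black, 47 mm high, flange 41 mm wide, a V notch across its top, stem 22 mm in diameter and 16 mm high. Origin: centre of the stem's underside.
- stand: Sprung ring stand, fixed to the bench: dark steel base plate 80 x 80 x 8 mm with an upright aluminium tube (52 mm outer, 27 mm inner diameter) whose rim is 36 mm above the bench, and the sprung ring above it. Origin: centre of the underside, on the ring's axis; z up.
- ring_seat (a point): Centre of the top face of the ring, where the anvil's flange sits; 62 mm above the bench with the ring up, 50 mm with it fully down. The steel ring is 31.6 mm in outer diameter, 14 mm high, bore 26 mm right through (3 mm clearance round the stem). The flange overhangs it, so fingers on the flange pass outside the ring; with the ring fully down its top is still 14 mm above the tube's rim.
- ring (a joint): How far the ring is pushed down, m: 0 up (rest), 0.012 fully home on its stop. Spring: about 4 N to start moving, about 10 N just before the stop; the anvil's weight alone does not move it, and it springs back up when released.
- weight_0: Brass check weight with a knob, 38 mm across, 28 mm high; leave alone. Origin: centre of the underside.
- weight_1: Brass check weight with a knob, 30 mm across, 26 mm high; leave alone. Origin: centre of the underside.
- weight_2: Brass check weight with a knob, 24 mm across, 32 mm high; leave alone. Origin: centre of the underside.
- loupe: Black stand loupe, 39 mm across, 32 mm high; leave alone. Origin: centre of the underside.
- marker: Marker pen lying on the bench, 135 mm long along its y, 17 mm thick; leave alone. Origin: underside, mid-length.
- caliper: Caliper lying on the bench, 233 mm long along its y, 68 mm wide, 11 mm thick; leave alone. Origin: underside, middle.

How it is judged:
By the outcome, as a careful person would: the job done as asked, in the order asked, and still so for the second after the job is handed in, while the arm keeps its last pose, push and grip.
It also fails if it takes over 58 s, if anything falls off the work surface, if the arm or the gripper's body presses on something with over 40 N, if the wrist force passes 120 N, or if a joint passes its speed limit or range.

## Working session

There is one attempt and no reset: what is moved stays moved. The work goes in short steps, Python scripts to look and compute and a shell command to move; the robot and the scene stay as the last step left them, time stands still between calls to the robot, and variables do not carry over. Pictures are saved under pics/ and viewed, about 8 in all and at most 12, crops included, and the job is handed in when it is done.

```bash
ls; mkdir -p pics; cat > h.py <<'E'
import numpy as np, cv2
from rig import arm
def snap(n,f):
    s=arm.get_state(); im,d=arm.camera(n); cv2.imwrite(f'pics/{f}.png',im[:,:,::-1]); np.savez(f'pics/{f}.npz',im=im,d=d,p=s['tcp_pos'],R=s['orientation']); return im,d,s
def cam(n,s=None):
    c=arm.get_calibration(n);K=np.array(c['camera_matrix'])
    if n=='wrist':
        M=np.array(c['mount']);T=np.eye(4);T[:3,:3]=s['orientation'];T[:3,3]=s['tcp_pos'];T=T@M
        return K,T[:3,:3],T[:3,3]
    R=cv2.Rodrigues(np.array(c['rvec']))[0];return K,R.T,-R.T@np.array(c['tvec']).ravel()
def onplane(c,u,v,z):
    K,R,o=c;r=R@np.linalg.solve(K,[u,v,1]);return o+r*(z-o[2])/r[2]
def cloud(c,d):
    K,R,o=c;v,u=np.indices(d.shape);p=np.stack([(u-K[0,2])/K[0,0]*d,(v-K[1,2])/K[1,1]*d,d],-1);return p@R.T+o
def totool(s,w):
    return (np.array(s['orientation']).T@(np.array(w)-s['tcp_pos']))*1000
E
python3 - <<'E'
from h import *
for n in('scene','side','wrist'):
    im,d,s=snap(n,n+'0'); print(n,cam(n,s)[2],cam(n,s)[1][:,2])
print(s)
a=[cv2.imread(f'pics/{n}0.png') for n in('scene','side','wrist')]
cv2.imwrite('pics/m0.png',cv2.resize(np.hstack(a[:2]),(800,300)))
E
```

```text
pics
scene [-0.08403695  0.82340025  0.77745396] [ 0.50030442 -0.66752509 -0.55145784]
side [0.07079878 0.83919231 0.8298869 ] [ 0.38643081 -0.69861808 -0.6021661 ]
wrist [0.13383827 0.66387263 0.38489103] [ 0.26716158 -0.0875748  -0.95966418]
{'clock': 0.1, 'joint_pos': array([ 7.03078479e+01,  1.51635658e+01,  9.19713956e+01, -3.17652282e-04,
        7.29774572e+01, -2.11256821e+00]), 'joint_vel': array([ 0.00087069, -0.06794867, -0.16293709, -0.02800519, -0.04919202,
        0.16227184]), 'tau': array([ 1.51331813e-03, -5.03617537e+01, -3.58073330e+01,  7.30288820e-02,
        2.32141453e-02, -8.25193388e-05]), 'tcp_pos': array([0.20364452, 0.64289194, 0.23754669]), 'orientation': array([[-6.56161215e-04, -9.53298820e-01,  3.02028027e-01],
       [-1.84911054e-03,  3.02028733e-01,  9.53297029e-01],
       [-9.99998075e-01,  6.70333287e-05, -1.96093443e-03]]), 'force': array([-0.170047  , -0.34011612,  0.33378797]), 'wrist_torque': array([-0.03714736, -0.02084197,  0.01123003]), 'opening': 0.08809494861079105}
```

View pics/scene0.png

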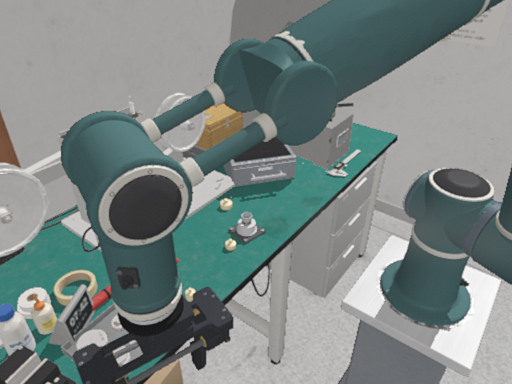

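View pics/side0.png

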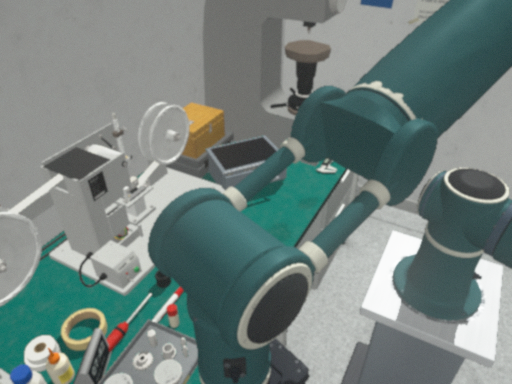

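The scene view shows the stand at about (247,228) and brass weights at (226,204), (230,244) and (190,293). A grey box at (262,160) could be the cabinet. I'll check these with depth.

```bash
python3 - <<'E'
from h import *
z=np.load('pics/scene0.npz');P=cloud(cam('scene'),z['d'])
for u,v in [(247,214),(247,228),(247,238),(226,204),(230,244),(190,293),(262,150),(240,165),(290,150),(262,175),(232,160),(293,165),(325,135),(338,172),(350,157),(315,150)]:
    print((u,v),P[v,u].round(3),z['im'][v,u])
c=cv2.resize(cv2.imread('pics/scene0.png')[120:270,180:400],(792,540),interpolation=cv2.INTER_CUBIC)
cv2.imwrite('pics/c0.png',c)
E
```

```text
(247, 214) [0.502 0.084 0.056] [147 144 146]
(247, 228) [0.479 0.113 0.033] [175 174 175]
(247, 238) [0.471 0.124 0.007] [106 105 108]
(226, 204) [0.617 0.046 0.019] [233 220 189]
(230, 244) [0.487 0.18  0.014] [210 196 166]
(190, 293) [0.443 0.38  0.022] [223 210 179]
(262, 150) [ 0.664 -0.206  0.091] [52 52 53]
(240, 165) [ 0.669 -0.089  0.081] [112 113 115]
(290, 150) [ 0.586 -0.27   0.09 ] [161 165 170]
(262, 175) [ 0.611 -0.137  0.04 ] [125 127 131]
(232, 160) [ 0.704 -0.088  0.089] [161 163 169]
(293, 165) [ 0.544 -0.227  0.063] [111 113 118]
(325, 135) [ 0.507 -0.372  0.135] [124 122 121]
(338, 172) [ 0.439 -0.377  0.002] [143 156 152]
(350, 157) [ 0.452 -0.499  0.008] [217 211 208]
(315, 150) [ 0.541 -0.374  0.062] [123 121 120]
```

View pics/c0.png

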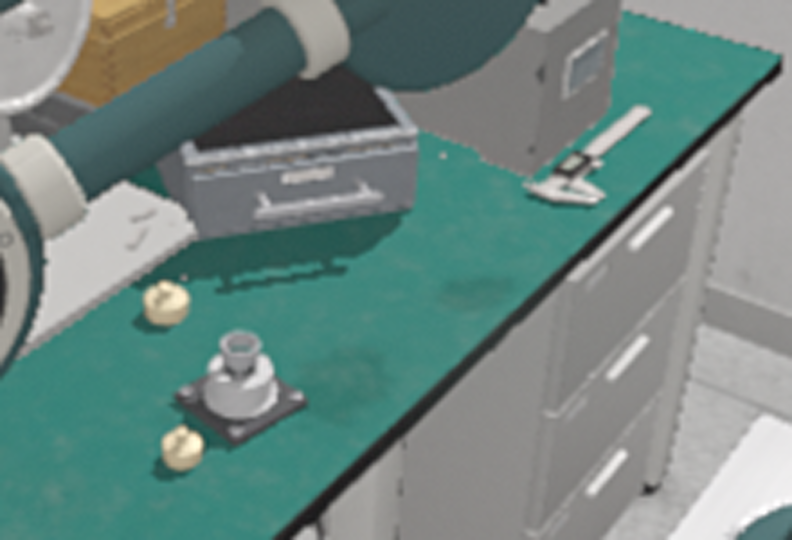

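The crop shows the cabinet front with its bar handle at scene (262-285,176), the stand with its ring at (247,215), and weights at (226,204) and (230,244). The caliper lies to the right.

```bash
python3 - <<'E'
from h import *
z=np.load('pics/scene0.npz');P=cloud(cam('scene'),z['d']);sub=P[145:190,222:305].reshape(-1,3)
x,y,zz=sub.T
# front face: from plane fit
m=(zz>0.02)&(zz<0.08)&(x<0.72)&(x>0.5)
q=sub[m]
best=None;rng=np.random.default_rng(0)
for t in np.radians(np.arange(5,30,0.25)):
    n=np.array([np.cos(t),np.sin(t)])
    for sgn in(1,):
        pr=q[:,:2]@n; h,e=np.histogram(pr,bins=np.arange(.3,.9,.003)); k=h.argmax()
        if best is None or h[k]>best[0]: best=(h[k],np.degrees(t),e[k]+.0015)
print('face',best)
t=np.radians(best[1]);n=np.array([np.cos(t),np.sin(t)]);l=np.array([-n[1],n[0]])
pr=q[:,:2]@n-best[2]
f=q[abs(pr)<.004]; print('lat range',np.percentile(f[:,:2]@l,[0,1,50,99,100]))
hd=q[(pr<-.02)&(pr>-.05)]; print('handle',len(hd),np.percentile(hd[:,:2]@l,[0,2,50,98,100]),(hd[:,:2]@n).mean()-best[2],hd[:,2].mean())
tp=sub[(abs(zz-.09)<.006)&(sub[:,0]>.5)]; print('top',np.percentile(tp[:,:2]@l,[0,1,99,100]),np.percentile(tp[:,:2]@n-best[2],[0,2,98,100]))
# ring & stand
R=P[200:245,230:270].reshape(-1,3)
r=R[(R[:,2]>.056)&(R[:,2]<.068)];print('ring',len(r),r.mean(0),r.min(0),r.max(0))
r=R[(abs(R[:,2]-.036)<.003)];print('rim',len(r),r.mean(0),r.min(0),r.max(0))
r=R[(abs(R[:,2]-.008)<.003)];print('base',len(r),r.mean(0),r.min(0),r.max(0))
E
```

```text
face (np.int64(39), np.float64(5.25), np.float64(0.5685000000000001))
lat range [-0.43145737 -0.42924656 -0.22517606 -0.15567697 -0.15260664]
handle 232 [-0.42284703 -0.29191798 -0.26070947 -0.1916291  -0.18662707] -0.03526880201049576 0.055739671016182615
top [-0.35261191 -0.33843231 -0.13358787 -0.1247847 ] [-0.04806501 -0.03257676  0.11666933  0.12517823]
ring 54 [0.49318401 0.09621767 0.05987027] [0.47840104 0.07937142 0.05601475] [0.50875707 0.11136222 0.06427971]
rim 102 [0.48963085 0.10168735 0.03563321] [0.46936793 0.07099384 0.03308777] [0.51985538 0.12205841 0.03894248]
base 217 [0.48556899 0.10779799 0.00803939] [0.44777121 0.03319299 0.0050501 ] [0.6082197  0.14133428 0.01095523]
```

```bash
python3 - <<'E'
from h import *
z=np.load('pics/scene0.npz');P=cloud(cam('scene'),z['d']);sub=P[145:190,228:298].reshape(-1,3)
zz=sub[:,2]
q=sub[(zz>0.02)&(zz<0.08)&(sub[:,0]>.5)]
res=[]
for t in np.arange(-45,0,0.5):
    a=np.radians(t);n=np.array([np.cos(a),np.sin(a)]);pr=q[:,:2]@n
    h,e=np.histogram(pr,bins=np.arange(.3,.9,.003));k=h.argmax();res.append((h[k],t,e[k]+.0015))
res.sort();print(res[-5:])
_,t,b=res[-1];a=np.radians(t);n=np.array([np.cos(a),np.sin(a)]);l=np.array([-n[1],n[0]])
pr=q[:,:2]@n-b
f=q[abs(pr)<.004]; print('lat',np.percentile(f[:,:2]@l,[0,1,50,99,100]))
hd=q[(pr<-.02)&(pr>-.05)]; print('handle',len(hd),np.percentile(hd[:,:2]@l,[0,2,50,98,100]),(hd[:,:2]@n).mean()-b,hd[:,2].mean())
tp=sub[(abs(zz-.09)<.006)&(sub[:,0]>.5)]; print('top',np.percentile(tp[:,:2]@l,[0,1,99,100]),np.percentile(tp[:,:2]@n-b,[0,2,98,100]))
L=(hd[:,:2]@l); m=(np.percentile(L,2)+np.percentile(L,98))/2
print('handle pt',m*l+(b-.035)*n)
E
```

```text
[(np.int64(316), np.float64(-38.0), np.float64(0.5655000000000002)), (np.int64(320), np.float64(-37.0), np.float64(0.5715000000000002)), (np.int64(332), np.float64(-37.5), np.float64(0.5685000000000001)), (np.int64(362), np.float64(-36.5), np.float64(0.5715000000000002)), (np.int64(368), np.float64(-36.0), np.float64(0.5745000000000001))]
lat [0.1242805  0.12609445 0.24984128 0.35154181 0.36904734]
handle 122 [0.17512371 0.17871217 0.23785014 0.29567077 0.2984018 ] -0.03775929955284507 0.054499863817540795
top [0.11968241 0.12253972 0.34696782 0.35150018] [0.00839373 0.0111969  0.11381192 0.12688594]
handle pt [ 0.57588232 -0.12521821]
```

Front face: inward normal at -36°, width 0.228 m (matches). Handle is at about (0.576,-0.125), ring at about (0.493,0.096). I'll swing the arm around the base toward the handle.

```bash
for i in 1 2 3 4; do python3 -m pendant '[[[-2,-39.5,-4.8],0.0616],[[-2,-39.5,-4.8],0.0616],[[-2,-39.5,-4.8],0.0616],[[-2,-39.5,-4.8],0.0616],[[-2,-39.5,-4.8],0.0616]]' -1 20; done
```

```text
clock: 0.57
tcp_pos: [0.374, 0.5387, 0.2483]
orientation: [[-0.0, -0.815, 0.579], [-0.0, 0.579, 0.815], [-1.0, -0.0, -0.0]]
force: [0.4, 0.4, -0.2]
opening: 0.088
clock: 0.98
tcp_pos: [0.5033, 0.388, 0.2583]
orientation: [[-0.0, -0.601, 0.799], [-0.0, 0.799, 0.601], [-1.0, 0.0, -0.0]]
force: [0.1, 0.1, 0.1]
opening: 0.0883
clock: 1.4
tcp_pos: [0.5806, 0.2055, 0.2684]
orientation: [[-0.0, -0.331, 0.944], [-0.0, 0.944, 0.331], [-1.0, -0.0, -0.0]]
force: [1.1, 0.4, -0.3]
opening: 0.088
clock: 1.82
tcp_pos: [0.599, 0.0081, 0.2784]
orientation: [[-0.0, -0.029, 1.0], [-0.0, 1.0, 0.029], [-1.0, -0.0, -0.0]]
force: [-0.4, -0.2, -0.1]
opening: 0.0882
```

```bash
python3 -m pendant '[[[0,-33,-6.5],0],[[0,-33,-6.5],0],[[0,-33,-6.5],0],[[0,-33,-6.5],0],[[0,0,0],0.11]]' 0.5; python3 -m pendant '[[[0,0,0],0.11],[[0,0,0],0.11],[[0,0,0],0.11],[[0,0,0],0.11],[[0,0,0],0.11]]'
python3 - <<'E'
from h import *
im,d,s=snap('wrist','w1')
K,R,o=c=cam('wrist',s);P=cloud(c,d);z=P[...,2]
hm=(abs(z-.055)<.012)
cv2.imwrite('pics/w1m.png',np.hstack([im[:,:,::-1],cv2.applyColorMap((np.clip(z/.12,0,1)*255).astype(np.uint8),2)])[:, :, :][:: ,::])
cv2.imwrite('pics/w1m.png',cv2.resize(cv2.imread('pics/w1m.png'),(800,300)))
print(s['tcp_pos'],o,np.degrees(np.arctan2(s['orientation'][1,2],s['orientation'][0,2])))
E
```

```text
clock: 2.23
tcp_pos: [0.576, -0.1281, 0.2783]
orientation: [[-0.001, 0.082, 0.997], [-0.003, 0.997, -0.082], [-1.0, -0.003, -0.001]]
force: [0.6, -0.7, -0.9]
opening: 0.0563
clock: 2.65
tcp_pos: [0.577, -0.1227, 0.2783]
orientation: [[-0.001, 0.592, 0.806], [0.0, 0.806, -0.592], [-1.0, -0.0, -0.001]]
force: [0.7, -0.3, -0.3]
opening: 0.0237
[ 0.57698657 -0.12272123  0.27825692] [ 0.61907975 -0.06557746  0.42557526] -36.3101648163522
```

View pics/w1m.png

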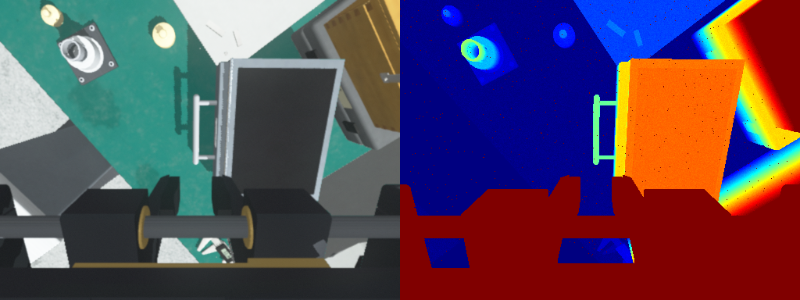

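The wrist view shows the handle bar at about (252,125-208) in full-resolution pixels, cabinet to its right, and the stand ring at about (92,66). Now I'll measure both.

```bash
python3 - <<'E'
from h import *
f=np.load('pics/w1.npz');s=dict(tcp_pos=f['p'],orientation=f['R']);P=cloud(cam('wrist',s),f['d']);z=P[...,2]
def reg(a,lo,hi):
    v0,v1,u0,u1=a;p=P[v0:v1,u0:u1].reshape(-1,3);return p[(p[:,2]>lo)&(p[:,2]<hi)]
def rect(p):
    r=cv2.minAreaRect((p[:,:2]*1000).astype(np.float32));return r
b=reg((115,218,242,263),.045,.066);print('bar',len(b),rect(b),b[:,2].max(),np.median(b[:,2]))
t=reg((80,235,280,445),.085,.095);print('top',rect(t),np.median(t[:,2]))
r=reg((20,120,60,160),.056,.07);print('ring',len(r),cv2.minEnclosingCircle((r[:,:2]*1000).astype(np.float32)),r.mean(0))
r=reg((20,120,60,160),.032,.042);print('rim',len(r),cv2.minEnclosingCircle((r[:,:2]*1000).astype(np.float32)),r.mean(0))
r=reg((20,120,60,160),.004,.012);print('base',len(r),rect(r))
E
```

```text
bar 800 ((579.9169311523438, -129.57974243164062), (123.74052429199219, 21.423460006713867), 53.5570068359375) 0.06097166344629712 0.05792049444163111
top ((693.1810302734375, -196.6873016357422), (193.2781219482422, 175.3317413330078), 53.25534439086914) 0.09294654463633059
ring 325 ((495.1869201660156, 93.91856384277344), 16.19515037536621) [0.49508376 0.0937135  0.06147092]
rim 807 ((494.3263244628906, 93.84182739257812), 26.169530868530273) [0.49933466 0.08815019 0.03712084]
base 1633 ((497.7726135253906, 109.22089385986328), (112.38458251953125, 80.33770751953125), 78.71881103515625)
```

```bash
python3 - <<'E'
from h import *
f=np.load('pics/w1.npz');s=dict(tcp_pos=f['p'],orientation=f['R']);P=cloud(cam('wrist',s),f['d'])
p=P[115:218,242:275].reshape(-1,3);p=p[(p[:,2]>.054)&(p[:,2]<.064)]
a=np.radians(-36.6);n=np.array([np.cos(a),np.sin(a)]);l=np.array([-n[1],n[0]])
pn=p[:,:2]@n;pl=p[:,:2]@l
mid=(pl>np.percentile(pl,25))&(pl<np.percentile(pl,75))
print(np.percentile(pn[mid],[2,10,50,90,98]),np.percentile(pl,[.5,2,98,99.5]))
for lo in np.linspace(pl.min(),pl.max(),7)[:-1]:
    m=(pl>=lo)&(pl<lo+np.ptp(pl)/6);print(round(lo,3),np.median(pn[m]),m.sum())
t=np.array(s['tcp_pos'])[:2];print('tcp',t@n,t@l)
E
```

```text
[0.53207814 0.53222013 0.53742646 0.54164378 0.54273445] [0.18134634 0.18422682 0.29987077 0.30236141]
0.18 0.5423277228807232 205
0.2 0.5377745149057136 112
0.221 0.5363722709338216 117
0.242 0.5374995083207236 121
0.262 0.537426460236351 127
0.283 0.5425913141302829 238
tcp 0.5363843472618063 0.2454909980934015
```

Bar axis is within 1 mm of the TCP in the closing direction, so I'll descend and check forces.

```bash
python3 -m pendant '[[[35,-3,1],0.005],[[36,0,0],0],[[36,0,0],0],[[36,0,0],0],[[36,0,0],0]]' 0.5;python3 -m pendant '[[[20,0,0],0],[[20,0,0],0],[[15,0,0],0],[[6,0,0],0],[[0,0,0],0]]'
```

```text
clock: 3.12
tcp_pos: [0.5761, -0.1256, 0.0982]
orientation: [[0.0, 0.589, 0.808], [-0.0, 0.808, -0.589], [-1.0, 0.0, 0.0]]
force: [-0.2, 0.2, -0.0]
opening: 0.0224
clock: 3.53
tcp_pos: [0.5746, -0.1252, 0.0366]
orientation: [[-0.004, 0.59, 0.807], [0.001, 0.807, -0.59], [-1.0, -0.002, -0.004]]
force: [0.2, -0.6, -0.0]
opening: 0.022
```

```bash
python3 -m pendant '[[[0,0,0],0],[[0,0,0],0],[[0,0,0],0],[[0,0,0],0]]' 0.9 15; python3 -m pendant '[[[0,0,-6],0],[[0,0,-10],0],[[0,0,-14],0],[[0,0,-14],0],[[0,0,-14],0]]'; python3 -m pendant '[[[0,0,-14],0],[[0,0,-14],0],[[0,0,-14],0],[[0,0,-8],0],[[0,0,-6],0]]';python3 -m pendant '[[[0,0,-3],0],[[0,0,-2],0],[[0,0,0],0]]'
```

```text
clock: 3.87
tcp_pos: [0.5757, -0.1249, 0.0395]
orientation: [[-0.001, 0.592, 0.806], [0.001, 0.806, -0.592], [-1.0, 0.0, -0.002]]
force: [-4.7, 2.2, 1.2]
opening: 0.0104
clock: 4.28
tcp_pos: [0.5302, -0.0909, 0.0395]
orientation: [[0.004, 0.592, 0.806], [-0.0, 0.806, -0.592], [-1.0, 0.002, 0.003]]
force: [3.5, 2.1, -3.6]
opening: 0.0107
clock: 4.7
tcp_pos: [0.4849, -0.0569, 0.0395]
orientation: [[0.004, 0.592, 0.806], [0.001, 0.806, -0.592], [-1.0, 0.003, 0.003]]
force: [4.8, 2.6, -6.2]
opening: 0.0104
clock: 4.95
tcp_pos: [0.4816, -0.0544, 0.0395]
orientation: [[0.005, 0.591, 0.806], [0.0, 0.806, -0.591], [-1.0, 0.003, 0.003]]
force: [3.4, 2.5, -5.2]
opening: 0.0103
```

```bash
python3 -m pendant '[[[0,0,0],0],[[0,0,0],0],[[-8,0,0],0],[[-25,0,0],0],[[-38,0,0],0]]' 0.5; python3 -m pendant '[[[-38,0,10],0],[[-38,0,20],0],[[-38,0,20],0],[[-28,0,10],0],[[0,0,0],0]]' -0.18
python3 - <<'E'
from h import *
im,d,s=snap('wrist','w2');print(s['tcp_pos'])
P=cloud(cam('wrist',s),d);z=P[...,2]
cv2.imwrite('pics/w2m.png',cv2.resize(np.hstack([im[:,:,::-1],cv2.applyColorMap((np.clip(z/.1,0,1)*255).astype(np.uint8),2)]),(800,300)))
E
```

```text
clock: 5.37
tcp_pos: [0.4769, -0.0549, 0.1077]
orientation: [[-0.008, 0.592, 0.806], [0.001, 0.806, -0.592], [-1.0, -0.004, -0.007]]
force: [0.5, 0.1, -0.2]
opening: 0.022
clock: 5.78
tcp_pos: [0.5332, -0.0923, 0.2587]
orientation: [[0.015, 0.592, 0.806], [-0.004, 0.806, -0.592], [-1.0, 0.006, 0.014]]
force: [0.8, -0.4, 0.8]
opening: 0.0516
[ 0.53321806 -0.09227647  0.2586901 ]
```

View pics/w2m.png

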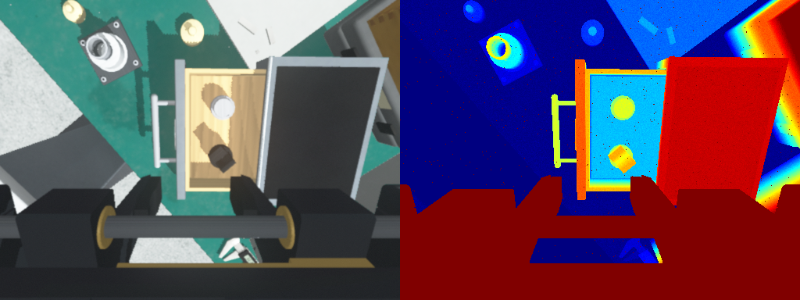

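The drawer is fully open. The plane (steel) anvil is at full-res (285,137), on the cabinet's +y side, and the V anvil (black) is at (283,200).

```bash
python3 - <<'E'
from h import *
im,d,s=snap('wrist','w3');P=cloud(cam('wrist',s),d)
def reg(a,lo,hi):
    v0,v1,u0,u1=a;p=P[v0:v1,u0:u1].reshape(-1,3);return p[(p[:,2]>lo)&(p[:,2]<hi)]
def circ(p):return cv2.minEnclosingCircle((p[:,:2]*1000).astype(np.float32))
p=reg((105,170,255,315),.046,.07);q=p[p[:,2]>.054];print('anvil',len(p),circ(p),p.mean(0),'top',circ(q),q.mean(0),np.median(q[:,2]))
p=reg((170,230,255,315),.046,.08);print('V',len(p),circ(p),p.mean(0))
r=reg((20,120,80,190),.056,.07);print('ring',len(r),circ(r),r.mean(0))
R=s['orientation'];print(s['tcp_pos'],np.degrees(np.arctan2(R[1,2],R[0,2])),R[:,0])
E
```

```text
anvil 783 ((594.8341064453125, -89.20844268798828), 19.9522762298584) [ 0.59436681 -0.08814445  0.05733804] top ((594.33447265625, -88.62383270263672), 19.207778930664062) [ 0.59475381 -0.08858386  0.05905077] 0.05941839797540038
V 870 ((544.5511474609375, -156.26132202148438), 23.926034927368164) [ 0.54552129 -0.15456117  0.06499009]
ring 343 ((494.5738830566406, 93.90973663330078), 15.813488006591797) [0.49460689 0.09399644 0.06179129]
[ 0.53094046 -0.09137045  0.25501131] -36.32242115949854 [ 0.00923084 -0.00232888 -0.99995468]
```

```bash
for i in 1 2; do python3 -m pendant '[[[8,0,0],-0.12],[[8,0,0],-0.12],[[8,0,0],-0.12],[[8,0,0],-0.12],[[8,0,0],-0.12]]' -0.18 | head -1; done;  python3 -m pendant '[[[8,0,0],-0.12],[[8,0,0],-0.12],[[8,0,0],-0.125],[[5,-25,20],0],[[5,-25,20],0]]';python3 -m pendant '[[[0,0,0],0],[[0,0,0],0],[[0,0,0],0]]'
python3 - <<'E'
from h import *
s=arm.get_state();R=s['orientation'];print(totool(s,[.5948,-.0888,.033]),np.degrees(np.arctan2(R[1,2],R[0,2])),R[:,0],s['opening'],s['tcp_pos'])
E
```

```text
clock: 6.3
clock: 6.72
clock: 7.13
tcp_pos: [0.588, -0.0869, 0.132]
orientation: [[-0.007, -0.803, 0.596], [0.001, 0.596, 0.803], [-1.0, 0.006, -0.003]]
force: [1.2, -1.0, 0.3]
opening: 0.0519
clock: 7.38
tcp_pos: [0.5896, -0.0872, 0.1336]
orientation: [[-0.004, -0.803, 0.596], [0.001, 0.596, 0.803], [-1.0, 0.004, -0.002]]
force: [0.1, -0.3, -0.1]
opening: 0.0521
[100.56110187  -5.49695298   2.02125252] 53.42445082611568 [-4.43371847e-03  6.85242073e-04 -9.99989936e-01] 0.05206958628112798 [ 0.58962705 -0.08721657  0.13358613]
```

```bash
python3 -m pendant '[[[15,-5.3,1.9],0],[[20,0,0],0],[[20,0,0],0],[[15,0,0],0],[[0,0,0],0]]' ; python3 -m pendant '[[[12,0,0],0],[[10,0,0],0],[[7,0,0],0],[[0,0,0],0],[[0,0,0],0]]'
python3 - <<'E'
from h import *
s=arm.get_state();R=s['orientation'];print(totool(s,[.5948,-.0888,.034]),R[:,0])
E
```

```text
clock: 7.8
tcp_pos: [0.5925, -0.0887, 0.0617]
orientation: [[-0.008, -0.803, 0.596], [0.001, 0.596, 0.803], [-1.0, 0.007, -0.004]]
force: [-0.7, 0.6, -0.4]
opening: 0.052
clock: 8.22
tcp_pos: [0.5969, -0.0894, 0.0362]
orientation: [[-0.001, -0.803, 0.596], [0.0, 0.596, 0.803], [-1.0, 0.001, -0.0]]
force: [-0.3, -0.6, -0.3]
opening: 0.0519
[ 2.19970221  2.01124964 -0.80669768] [-6.88862941e-04  1.09842404e-04 -9.99999757e-01]
```

```bash
python3 -m pendant '[[[0.5,2,-0.5],0],[[0,0,0],0],[[0,0,0],0]]'; python3 -m pendant '[[[0,0,0],0],[[0,0,0],0],[[0,0,0],0],[[0,0,0],0]]' 0.6 40;  python3 -m pendant '[[[-4,0,0],0],[[-8,0,0],0],[[-15,0,0],0],[[-25,0,0],0],[[-25,0,0],0]]';  python3 -m pendant '[[[-20,0,0],0],[[-10,0,0],0],[[0,0,0],0],[[0,0,0],0]]'
python3 - <<'E'
from h import *
s=arm.get_state();R=s['orientation'];print(totool(s,[.4948,.0939,.15]),R[:,0],s['tcp_pos'])
E
```

```text
clock: 8.47
tcp_pos: [0.5957, -0.0886, 0.0366]
orientation: [[0.001, -0.803, 0.596], [-0.0, 0.596, 0.803], [-1.0, -0.001, 0.0]]
force: [-0.2, 1.2, 0.3]
opening: 0.0521
clock: 8.8
tcp_pos: [0.5957, -0.0886, 0.0363]
orientation: [[0.001, -0.803, 0.596], [0.0, 0.596, 0.803], [-1.0, -0.001, 0.0]]
force: [-0.0, 0.2, 2.0]
opening: 0.0388
clock: 9.22
tcp_pos: [0.5939, -0.0884, 0.1128]
orientation: [[-0.003, -0.803, 0.596], [0.0, 0.596, 0.803], [-1.0, 0.003, -0.002]]
force: [0.2, 0.2, -2.1]
opening: 0.0395
clock: 9.55
tcp_pos: [0.5953, -0.0887, 0.1432]
orientation: [[0.001, -0.803, 0.596], [-0.0, 0.596, 0.803], [-1.0, -0.001, 0.0]]
force: [-0.8, 0.7, -1.5]
opening: 0.0391
[ -6.94963822 189.54369298  86.62742295] [ 6.95537305e-04 -2.31434279e-04 -9.99999731e-01] [ 0.59532557 -0.0886576   0.14316253]
```

```bash
python3 -m pendant '[[[0,20,9],0],[[0,32,14.6],0],[[0,34,15.6],0],[[0,34,15.6],0],[[0,34,15.6],0]]'; python3 -m pendant '[[[0,24,11],0],[[0,11.5,5.2],0],[[0,0,0],0],[[0,0,0],0],[[0,0,0],0]]'
python3 - <<'E'
from h import *
im,d,s=snap('wrist','w4');R=s['orientation'];print(totool(s,[.4948,.0939,.15]),R[:,0],s['tcp_pos'])
a,_,_=snap('scene','s4');b,_,_=snap('side','d4')
cv2.imwrite('pics/m4.png',np.hstack([cv2.resize(im,(400,300)),cv2.resize(a[150:260,190:320],(400,338),interpolation=2)[:300]])[:,:,::-1])
E
```

```text
clock: 9.97
tcp_pos: [0.5109, 0.0606, 0.1405]
orientation: [[-0.004, -0.802, 0.597], [-0.0, 0.597, 0.802], [-1.0, 0.003, -0.003]]
force: [0.7, 0.4, -2.0]
opening: 0.039
clock: 10.38
tcp_pos: [0.4951, 0.0931, 0.1424]
orientation: [[-0.001, -0.803, 0.596], [-0.001, 0.596, 0.803], [-1.0, -0.0, -0.001]]
force: [0.0, -0.1, -1.8]
opening: 0.0387
[-7.64924739  0.73666011  0.46385948] [-5.29624170e-04 -7.64530251e-04 -9.99999567e-01] [0.49511067 0.0930825  0.14235121]
```

View pics/m4.png

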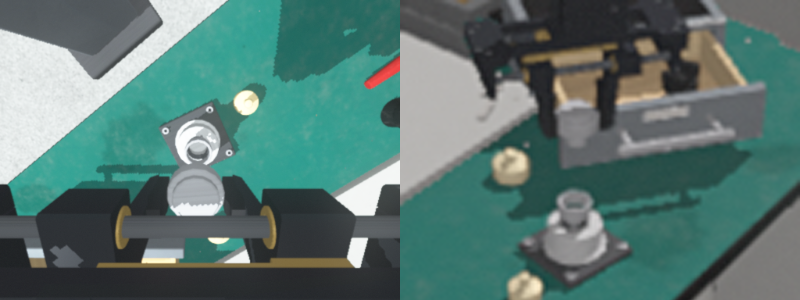

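The wrist view shows the anvil upright in the jaws, with its top disc at about (195,190) in the montage and the ring just beyond. Both are in one image, so I'll measure the anvil's offset and tilt from it.

```bash
python3 - <<'E'
from h import *
f=np.load('pics/w4.npz');s=dict(tcp_pos=f['p'],orientation=f['R']);P=cloud(cam('wrist',s),f['d'])
def circ(p):return cv2.minEnclosingCircle((p[:,:2]*1000).astype(np.float32))
q=P[205:268,205:300].reshape(-1,3)
for lo,hi in((.155,.162),(.16,.175)):
    a=q[(q[:,2]>lo)&(q[:,2]<hi)]
    if len(a)>5: print(lo,len(a),circ(a),np.median(a[:,2]))
a=q[(q[:,2]>.160)&(q[:,2]<.170)&(np.hypot(q[:,0]-.495,q[:,1]-.094)<.018)]
print('plane',len(a),np.linalg.lstsq(np.c_[a[:,:2]-[.495,.094],np.ones(len(a))],a[:,2],rcond=None)[0])
print(np.percentile(a[:,:2]@s['orientation'][:2,1],[0,1,99,100])*1000,np.array(s['tcp_pos'])[:2]@s['orientation'][:2,1]*1000)
r=P[170:215,230:280].reshape(-1,3);r=r[(r[:,2]>.056)&(r[:,2]<.068)];print('ring',len(r),circ(r))
r=P[140:215,215:290].reshape(-1,3);r=r[(r[:,2]>.032)&(r[:,2]<.042)];print('rim',len(r),circ(r))
E
```

```text
0.155 1400 ((490.04345703125, 96.07412719726562), 25.275545120239258) 0.159268382296664
0.16 2876 ((489.61566162109375, 96.42173767089844), 24.475730895996094) 0.1653239841277553
plane 2314 [ 0.03886697 -0.06116577  0.16527147]
[-349.48390316 -346.97686615 -325.32612106 -323.47092095] -341.9313440167787
ring 393 ((494.6924743652344, 95.19400787353516), 15.860513687133789)
rim 1181 ((494.6809997558594, 95.0886001586914), 25.86000633239746)
```

```bash
python3 - <<'E'
from h import *
f=np.load('pics/w4.npz');s=dict(tcp_pos=f['p'],orientation=f['R']);P=cloud(cam('wrist',s),f['d'])
q=P[205:268,205:300].reshape(-1,3);R=np.array(s['orientation']);t=(q-s['tcp_pos'])@R*1000 # tool mm
h=-t[:,0]
m=(h>14)&(h<28)&(abs(t[:,2])<8)
for y in range(-12,26,2):
    k=m&(t[:,1]>=y)&(t[:,1]<y+2)
    if k.sum()>3: print(y,k.sum(),np.percentile(h[k],[10,50,90]).round(1))
k=(h>20)&(h<28)&(abs(t[:,2])<13)&(t[:,1]>0)&(t[:,1]<10);A=np.c_[t[k][:,1:],np.ones(k.sum())];print(np.linalg.lstsq(A,h[k],rcond=None)[0],k.sum())
E
```

```text
-6 57 [22.4 22.9 23.8]
-4 106 [22.6 23.1 23.7]
-2 107 [22.2 23.1 23.8]
0 111 [22.5 23.1 23.8]
2 103 [22.4 23.1 23.7]
4 121 [22.5 23.1 23.8]
6 110 [22.4 23.1 23.8]
8 117 [22.4 23.  23.9]
10 114 [22.2 23.2 23.8]
12 127 [22.  23.1 23.8]
14 191 [17.1 22.  23.5]
16 177 [16.5 17.6 22.1]
18 135 [15.  16.8 17.5]
20 33 [14.7 16.  16.9]
[-6.55316175e-03 -5.96168651e-03  2.31193464e+01] 906
```

```bash
python3 -m pendant '[[[12,1.1,0.9],0],[[20,0,0],0],[[18,0,0],0],[[10,0,0],0],[[0,0,0],0]]';python3 -m pendant '[[[0,0,0],0],[[0,0,0],0],[[0,0,0],0]]'
python3 - <<'E'
from h import *
im,d,s=snap('side','d5');im,d,s=snap('scene','s5');R=s['orientation'];print(totool(s,[.4947,.0945,.061]),R[:,0],s['tcp_pos'],s['force'])
c=cv2.resize(im[170:260,200:310],(733,600),interpolation=2);cv2.imwrite('pics/c5.png',c[:,:,::-1])
E
```

```text
clock: 10.95
tcp_pos: [0.4919, 0.0945, 0.0796]
orientation: [[-0.006, -0.802, 0.597], [-0.001, 0.597, 0.802], [-1.0, 0.004, -0.004]]
force: [-0.4, -0.7, -1.8]
opening: 0.039
clock: 11.2
tcp_pos: [0.4956, 0.0954, 0.0841]
orientation: [[0.002, -0.803, 0.596], [0.0, 0.596, 0.803], [-1.0, -0.002, 0.002]]
force: [0.7, 0.6, -1.4]
opening: 0.039
[23.1600326   0.19056044 -1.29177024] [ 2.36164476e-03  3.21249834e-04 -9.99997160e-01] [0.49556852 0.09541595 0.08416244] [-0.13854242 -0.07761806 -0.68313359]
```

View pics/c5.png

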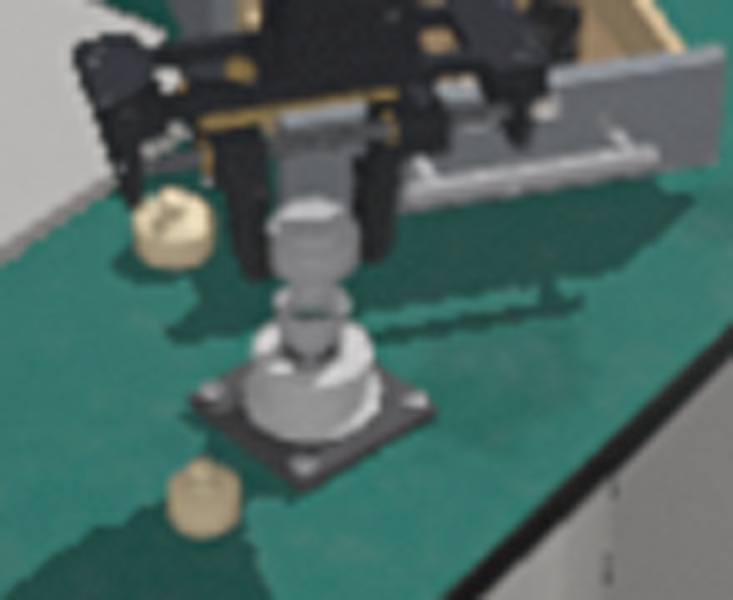

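The stem (crop x≈312) is centred above the ring (x≈312) and nothing has been disturbed. I'll lower slowly.

```bash
python3 -m pendant '[[[5,0,-0.8],0],[[4,0,0],0],[[4,0,0],0],[[0,0,0],0],[[0,0,0],0]]';python3 -m pendant '[[[3,0,0],0],[[3,0,0],0],[[0,0,0],0],[[0,0,0],0],[[0,0,0],0]]'
python3 - <<'E'
from h import *
s=arm.get_state();print(totool(s,[.4947,.0945,.061]),s['orientation'][:,0],s['tcp_pos'],s['force'])
E
```

```text
clock: 11.72
tcp_pos: [0.4935, 0.0946, 0.0694]
orientation: [[-0.001, -0.803, 0.596], [-0.0, 0.596, 0.803], [-1.0, 0.001, -0.001]]
force: [0.4, -0.2, -2.7]
opening: 0.0391
clock: 12.13
tcp_pos: [0.494, 0.0946, 0.0639]
orientation: [[-0.0, -0.803, 0.596], [-0.0, 0.596, 0.803], [-1.0, 0.0, -0.0]]
force: [-0.3, 0.1, -2.9]
opening: 0.039
[ 2.92651791 -0.67111284  0.34200647] [-8.48833434e-05 -4.39967422e-05 -9.99999995e-01] [0.49395755 0.09462568 0.06392658] [-0.33997327  0.12219417 -2.94914526]
```

```bash
for i in 1 2 3 4; do python3 -m pendant '[[[1.5,0,0],0],[[0,0,0],0],[[0,0,0],0]]' | grep -E 'pos|force|open'; done
```

```text
tcp_pos: [0.4939, 0.0947, 0.0624]
force: [-0.1, 0.6, -2.1]
opening: 0.0386
tcp_pos: [0.4939, 0.0946, 0.0609]
force: [0.3, 0.2, -1.6]
opening: 0.039
tcp_pos: [0.4942, 0.0947, 0.0598]
force: [-1.2, -0.5, 2.3]
opening: 0.0392
tcp_pos: [0.4943, 0.0947, 0.0582]
force: [-1.5, -0.5, 1.8]
opening: 0.039
```

```bash
for i in 1 2 3 4; do python3 -m pendant '[[[2,0,0],0],[[0,0,0],0],[[0,0,0],0]]' 0.6 60| grep -E 'pos|force|open'; done;for i in 1 2 3 ; do python3 -m pendant '[[[1,0,0],0],[[0,0,0],0],[[0,0,0],0]]' | grep -E 'pos|force|open'; done
```

```text
tcp_pos: [0.4944, 0.0947, 0.0562]
force: [-0.8, 0.3, 4.1]
opening: 0.0386
tcp_pos: [0.4944, 0.0947, 0.0542]
force: [-0.3, -0.5, 5.5]
opening: 0.0383
tcp_pos: [0.4944, 0.0947, 0.0523]
force: [-0.5, -0.3, 6.3]
opening: 0.0386
tcp_pos: [0.4944, 0.0947, 0.0504]
force: [-0.9, -0.4, 6.6]
opening: 0.0388
tcp_pos: [0.4944, 0.0947, 0.0495]
force: [-1.2, -0.2, 6.8]
opening: 0.0384
tcp_pos: [0.4944, 0.0947, 0.0485]
force: [-1.5, 0.0, 7.1]
opening: 0.0386
tcp_pos: [0.4945, 0.0947, 0.0482]
force: [-3.4, -0.1, 11.9]
opening: 0.0385
```

Stop reached at 0.0482, with force rising sharply. I'll add some margin.

```bash
for i in 1 2 ; do python3 -m pendant '[[[0.7,0,0],0],[[0,0,0],0],[[0,0,0],0],[[0,0,0],0]]' | grep -E 'pos|force|open'; done
python3 - <<'E'
from h import *
w,_,_=snap('wrist','w6');im,d,s=snap('scene','s6');print(s['orientation'][:,0],s['tcp_pos'],s['force'],s['clock'])
c=cv2.resize(im[170:260,200:310],(400,327),interpolation=2)[:300];cv2.imwrite('pics/c6.png',np.hstack([cv2.resize(w,(400,300)),c])[:,:,::-1])
E
```

```text
tcp_pos: [0.4945, 0.0947, 0.0481]
force: [-5.5, -0.4, 17.5]
opening: 0.0389
tcp_pos: [0.4945, 0.0947, 0.0481]
force: [-6.9, -1.1, 21.8]
opening: 0.0385
[ 4.63385687e-04 -2.77817851e-05 -9.99999892e-01] [0.49455222 0.09473578 0.04810344] [-7.79680607 -1.47328986 22.12962161] 15.6
```

View pics/c6.png

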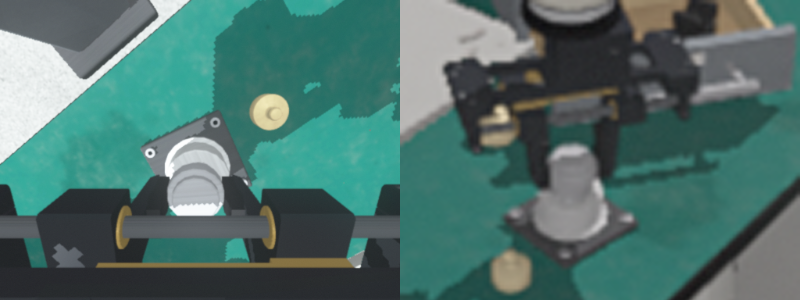

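```bash
python3 - <<'E'
from h import *
f=np.load('pics/w6.npz');s=dict(tcp_pos=f['p'],orientation=f['R']);P=cloud(cam('wrist',s),f['d'])
q=P[205:268,205:300].reshape(-1,3);t=(q-s['tcp_pos'])@np.array(s['orientation'])*1000;h=-t[:,0]
k=(h>19)&(h<28)&(abs(t[:,2])<13)&(t[:,1]>-4)&(t[:,1]<11);print(np.linalg.lstsq(np.c_[t[k][:,1:],np.ones(k.sum())],h[k],rcond=None)[0],k.sum(),np.median(q[k][:,2]))
st=arm.get_state();print(st['force'],st['tcp_pos'],st['opening'])
arm.close_job()
E
```

```text
[-1.10474553e-02 -7.63497612e-03  2.32610842e+01] 1352 0.07130362166882638
[-7.43705278 -1.82690266 22.05286172] [0.4945686  0.09470361 0.04810569] 0.03839742111139029
the job is handed in; nothing more can be done
```

I opened the drawer fully (about 118 mm of travel) and took out the plane anvil, leaving the V-notched anvil in its rack. I then set the anvil's stem into the ring, pressed the ring down to its stop, and handed the job in while still holding it there. The job took about 16 s.

**Last checks:**
- **Ring down:** it moved about 11.9 mm from first contact, against 12 mm nominal. The force then rose sharply, and the arm was pushing down with about 22–24 N at hand-in.
- **Anvil height and tilt:** the top measured 71.3 mm above the bench, against 72 expined from its dimensions with the ring home (50 mm ring seat plus 20 mm gives 70 mm). The tilt was under 1° and it had not slipped in the grip.
- **Clearance:** by the reported tool pose, the fingertips were about 12 mm above the tube rim. The camera views showed them on the flange only.
- **Other items:** the two weights near the stand looked unmoved, and the arm stayed well clear of everything else.

**Small disagreements:**
- The anvil's top read about 1.3 mm higher than expected, which is within the camera calibration tolerance.
- The ring's position varied by about 1 mm between views.
- A sideways force of about 7 N was still there in the final press.

Correction to the height line above: the expected top height is 70 mm; ignore the 72 mm figure.

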